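Screw the lid onto the storage jar

ROBOT

A 7-joint arm with a two-finger parallel gripper is mounted at the origin on a cart in front of the work surface, level with it; the furniture and walls round the work are solid. World frame = base frame: x ahead of the robot, y to its left, z up, the work surface at z = 0. Lengths are in m, angles in rad, forces in N, time in s.
With the tool pointing down it reaches from about 0.4 to 0.85 m from the base axis. Payload 10.4 kg.
Tool frame: the origin (TCP) lies between the finger pads; the fingertips stand 11 mm ahead of it and the grasp point (between the pads) lies 8 mm behind it (tip_reach is the distance from the TCP to the fingertips, in m); z points along the fingers, y is the line along which they close (so a half turn about z gives the same grasp; the last joint's range is limited). The gripper opens to 85 mm and grips with 20 to 120 N. Pads are 22 mm wide; open, the fingers measure 114 mm over their backs; the gripper's body (76 mm by 85 mm) begins 54 mm behind the grasp point. The pads swing forward as they close: fully open they stand 13 mm farther back than shut.
Start: joints at [1.188, 0.332, -0.065, 1.46, 0.022, 1.35, -0.088], TCP at [0.22, -0.585, 0.242] pointing down, gripper open.
Joint ranges: [-2.6, 2.6], [-0.5, 2.12], [-1.47, 1.34], [0.16, 2.42], [-1.27, 4.41], [0.06, 2.06], [-2.6, 2.6]. Speed limits (rad/s): [2.22, 2.22, 2.79, 2.79, 3.14, 3.14, 3.14].

INTERFACE

Orientations are given as a unit quaternion [x, y, z, w].
In Python, from workcell import * gives the robot as it stands.
- The arm moves only by the shell command python3 -m inch 'ROWS' [OPENING] [FORCE]. ROWS is JSON, a list of rows, each an object with "slide": the shift along the world's x, y, z in m, a list of three; "yaw": the turn about the world's z in rad. A call has 1 to 20 rows; each row is the pose to reach, as a shift and turn from the pose commanded when the call began; what a row does not reach only later rows make up. A row lasts 1/12 s, in which the tool goes at most 41.7 mm and 7.16 degrees, less where a joint would pass 70% of its speed; a pose out of reach is approached as far as the arm can. A call with a gripper value outside its range is refused whole. OPENING is the closure in counts, from 0 (fully open) to 255 (shut), set as the call begins (- or left out, the last holds). The fingers move at their own pace and stop on an object; FORCE is the grip in N (left out, the last holds). Time passes only in rows, so rows that repeat a pose let the fingers close. It gives the time, the measured TCP pose, the force, the opening and the grip force at its end, in the units of the state.
- get_obs(): the state, without advancing time (a new reading comes with each control period).
- camera(name): name is "scene" or "top"; returns a dict with "frame" (384x512x3 uint8, red, green, blue), "fx", "fy", "cx", "cy" (pixels), "k1" (the pictures are not rectified: a ray, as slopes to the right and down, at radius r is drawn at 1 + k1 r^2 times it, then the intrinsics apply), "extrinsics" (4x4, takes a point from world to camera coordinates). Camera axes: x right, y down, z forward; pixel columns grow to the right and rows downward; lengths in m; the calibration is good to about 2 mm. A picture is of the moment at which its call begins. There is no depth.
- hand_in(): hands the job in; it is judged then, once.
The state is a dict: "clock": time; "joint_pos": joint angles; "joint_velocities": joint speeds; "tau": joint torques, N m; "position": TCP position; "ee_rot": TCP orientation; "ft_force": force on the tool from outside, world axes, zero at the start; "torque": the same for the moment, N m; "grip_width": opening from 0.0 (shut) to 1.0 (fully open); "grasp_force": force on a finger pad.
Only numpy, scipy, OpenCV 4.12 (cv2) and the standard library are available. Lean on these libraries where they do the work, as an engineer would, in place of code of your own. Each camera call takes 0.05 s, during which the arm holds its last target. There are 200 camera calls.

TASK

Close the white storage jar with the wooden lid that fits it, the larger of the two; leave the smaller one where it lies. Set the lid level on the neck with its grip bar slanting about 60 degrees clockwise (seen from above) of the jar board's long direction, so that it rests on top of the thread; turn it back counter-clockwise until the bar lines up with the board's long direction and let it down into the thread start, then turn it clockwise until it is tight at the stop, and let go.

Things in the scene. Friction and masses are not known exactly. Their poses are not given: they have to be found in the camera images.
- lid_grip (a point): Larger wooden lid, loose, open side down: 93 mm across, 28 mm tall (6 mm top, 22 mm skirt, tapered cork plug inside, flush with the skirt's edge), 120 g; on top an upright grip bar 68 mm long, 16 wide, 32 tall. This point: middle of the bar, 50 mm above the lid's underside, 10 mm below the bar's top; x along the bar, z up.
- lid_bar_end (a point): End of the same lid's bar, 34 mm along x from lid_grip, same axes. Under each end of the bar a 6 mm thread pin stands inside the skirt at its lower edge, so a half turn of the lid makes no difference. Lid and neck have 4 mm of play all round, so it goes on when set down within 4 mm of the jar's axis.
- jar_mouth (a point): Centre of the rim of the white jar, 150 mm above the table; x along the board's long direction, z up. Jar 104 mm across, open neck 56 mm outside, 47 inside; fixed on a plywood board 240 x 120 mm screwed to the table. lid_grip stands 43 mm above the rim when the lid rests on the thread's top (bar 40 to 90 degrees clockwise of x), 32 mm when let down into the start, 28 mm when tight.
- jar_start (a point): One of the two thread starts, 31 mm from the jar's axis along +x, 7 mm below the rim; the other is opposite. Pins enter while the bar is within 20 degrees of x; a held lid must be lowered the 11 mm. Turned clockwise (from above) it sinks 4 mm more between 32 and 70 degrees and stops at 80, bar nearly across the board; counter-clockwise it stops at 26. Turning takes little force.
- small_lid_grip (a point): Smaller wooden lid of the same form, loose, does not fit: 58 mm across, 28 mm tall, bar 44 x 16 x 32 mm. This point: middle of its bar, 50 mm above its underside; x along the bar, z up.
Things that resemble listed ones, but are neither listed nor needed, are in the scene too. Leave any green look-alike of the part that bears lid_grip alone.

How it is judged:
On the way, in this order (a step that is already met when the one before it is completed fails the run):
1. the larger lid sits level on top of the thread, its bar at least 20 degrees clockwise of the board's long direction (horizontal distance between lid_grip and jar_mouth below 0.01 m and angle between lid_grip's own z axis and vertical below 0.18 rad and z of lid_grip in the frame of jar_mouth between 0.039 and 0.05 m and angle between the x axis of lid_grip and the x axis of jar_mouth, either way round above 0.35 rad and ((y of lid_bar_end in the frame of jar_mouth below -0.005 m and x of lid_bar_end in the frame of jar_mouth above -0.005 m) or (y of lid_bar_end in the frame of jar_mouth above 0.005 m and x of lid_bar_end in the frame of jar_mouth below 0.005 m))), for 0.2 s.
2. turned back, the lid has gone down into the thread start, its bar within 25 degrees of the board's long direction (horizontal distance between lid_grip and jar_mouth below 0.01 m and z of lid_grip in the frame of jar_mouth below 0.036 m and angle between the x axis of lid_grip and the x axis of jar_mouth, either way round below 0.44 rad), for 0.1 s.
At the end, for the whole second after the job is handed in: The larger lid is screwed down level on the jar: centred within 10 mm, tilted less than 7 degrees, its bar turned at least 63 degrees from the board's long direction, and sunk to within 2.5 mm of its lowest position (horizontal distance between lid_grip and jar_mouth below 0.01 m and angle between lid_grip's own z axis and vertical below 0.12 rad and z of lid_grip in the frame of jar_mouth below 0.0305 m and angle between the x axis of lid_grip and the x axis of jar_mouth, either way round above 1.1 rad); the robot touches nothing.
It fails at once if the smaller lid is moved more than 30 mm (distance of small_lid_grip from where it was at the start of the episode above 0.03 m).
It also fails if it takes over 48 s, if anything falls off the work surface, if the arm or the gripper's body presses on something with over 40 N, if the wrist force passes 120 N, or if a joint passes its speed limit or range.

## Working session

There is one attempt and no reset: what is moved stays moved. The work goes in short steps, Python scripts to look and compute and a shell command to move; the robot and the scene stay as the last step left them, time stands still between calls to the robot, and variables do not carry over. Pictures are saved under pics/ and viewed, at most 10 in all, crops included, and the job is handed in when it is done.

```bash
mkdir -p pics; ls
python3 - <<'E'
from workcell import *
import cv2,numpy as np
o=get_obs();print(o)
for n in("scene","top"):
    c=camera(n);cv2.imwrite(f"pics/{n}0.png",c["frame"][:,:,::-1]);np.save(f"{n}0.npy",c,allow_pickle=True)
    print(n,c["fx"],c["fy"],c["cx"],c["cy"],c["k1"],np.round(c["extrinsics"],3).tolist())
E
```

```text
pics
{'clock': 0.0, 'joint_pos': array([ 1.18837373,  0.33287121, -0.06470109,  1.46093488,  0.02157791,
        1.34989263, -0.08852793]), 'joint_velocities': array([ 0.00042799,  0.00142065,  0.00025178, -0.00103685, -0.00093285,
        0.00113169,  0.00227225]), 'tau': array([-1.26644609e-03, -6.25442433e+01,  4.81029530e-02, -3.91606879e+01,
        1.60632259e-02,  9.82823898e-03,  2.81395285e-05]), 'position': array([ 0.21994556, -0.58464044,  0.2415194 ]), 'ee_rot': array([ 9.83860300e-01,  1.78936894e-01, -1.47536297e-04, -6.90232074e-04]), 'ft_force': array([-0.24662519, -0.01277431, -0.35357038]), 'torque': array([0.0269091 , 0.00871978, 0.01883216]), 'grasp_force': 0.0, 'grip_width': 0.9970926243894339}
scene 402.20816394659374 402.20816394659374 256.76958409438964 184.0897069001957 -0.006808301575118633 [[-0.796, -0.605, -0.003, 0.394], [-0.423, 0.56, -0.713, 0.343], [0.433, -0.566, -0.702, 0.81], [0.0, 0.0, 0.0, 1.0]]
top 399.1874591939112 399.1874591939112 260.1702372169665 187.79888281902535 -0.12474846101732232 [[0.014, -1.0, -0.003, -0.039], [-0.985, -0.013, -0.173, 0.572], [0.173, 0.006, -0.985, 1.206], [0.0, 0.0, 0.0, 1.0]]
```

View pics/scene0.png

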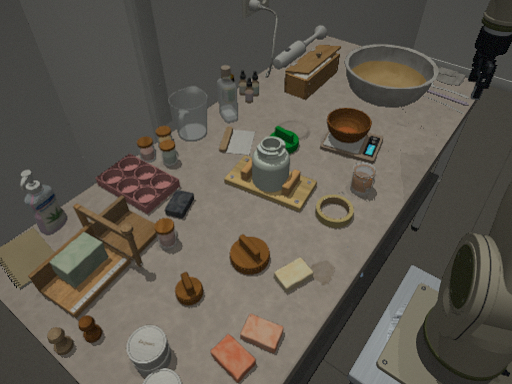

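View pics/top0.png

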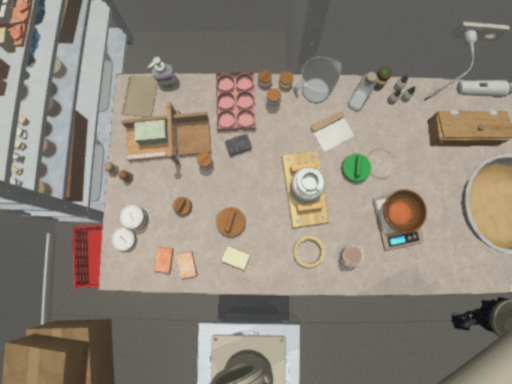

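The scene view shows the large lid at (249,254), the small one at (189,291), and the jar at (270,165) on its board. In the top view they are at (231,222), (182,206) and (308,184). I'll enlarge both for measuring.

Run:
```python
import cv2,numpy as np
a=cv2.imread("pics/top0.png")[140:250,160:340];b=cv2.imread("pics/scene0.png")[130:280,215:325]
cv2.imwrite("pics/ct.png",cv2.resize(a,None,fx=4.4,fy=4.4,interpolation=cv2.INTER_CUBIC))
cv2.imwrite("pics/cs.png",cv2.resize(b,None,fx=4,fy=4,interpolation=cv2.INTER_CUBIC))
```

```text
(no output)
```

View pics/ct.png

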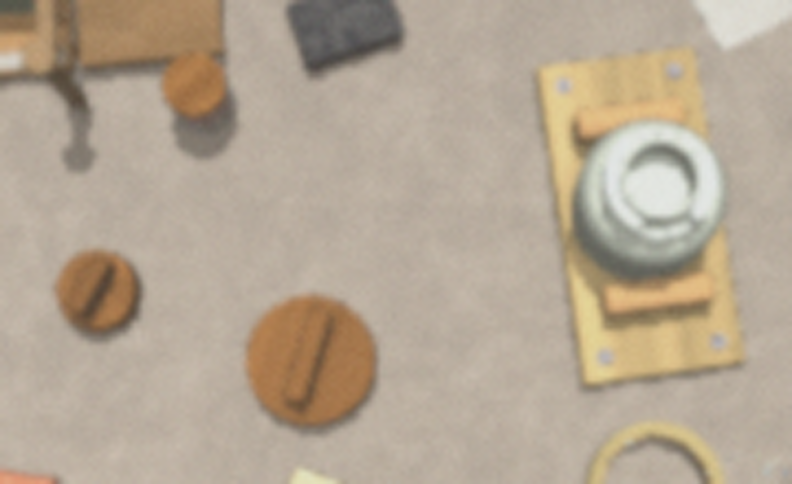

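View pics/cs.png

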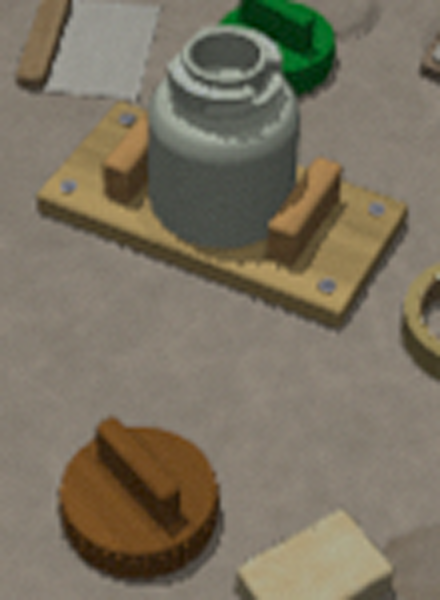

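The top crop shows the board's screws at (564,86), (675,71), (718,342) and (606,356), the mouth centre at about (658,183), and the large lid's bar from about (323,312) to (297,405). In the scene crop the mouth is at about (224,54), and the bar's top face runs from (106,422) to (173,492).

```bash
cat > h.py <<'E'
import cv2,numpy as np
def K(c): return np.array([[c["fx"],0,c["cx"]],[0,c["fy"],c["cy"]],[0,0,1]]),np.array([c["k1"],0,0,0,0.])
def ray(c,uv):
    k,d=K(c);p=cv2.undistortPoints(np.array(uv,float).reshape(-1,1,2),k,d).reshape(-1,2)
    E=c["extrinsics"];R=E[:3,:3];return -R.T@E[:3,3],np.c_[p,np.ones(len(p))]@R
def plane(c,uv,z):
    o,r=ray(c,uv);return o+r*((z-o[2])/r[:,2:])
def tri(c1,u1,c2,u2):
    o1,a=ray(c1,u1);o2,b=ray(c2,u2);a=a[0];b=b[0]
    s=np.linalg.lstsq(np.c_[a,-b],o2-o1,rcond=None)[0]
    p,q=o1+a*s[0],o2+b*s[1];return (p+q)/2,np.linalg.norm(p-q)
E
python3 - <<'E'
from h import *
np.set_printoptions(precision=4,suppress=True)
T=np.load("top0.npy",allow_pickle=True).item();S=np.load("scene0.npy",allow_pickle=True).item()
t=lambda *p:[((x+.5)/4.4-.5+160,(y+.5)/4.4-.5+140) for x,y in p]
s=lambda *p:[((x+.5)/4-.5+215,(y+.5)/4-.5+130) for x,y in p]
for z in(.012,.018):
  q=plane(T,t((564,86),(675,71),(718,342),(606,356)),z)
  m=(q[0]+q[1]-q[2]-q[3])/2;print("T",q.mean(0),np.degrees(np.arctan2(m[1],m[0])),np.linalg.norm(m))
  q=plane(S,s((68,187),(127,119),(377,209),(327,286)),z)
  m=(q[0]+q[1]-q[2]-q[3])/2;print("S",q.mean(0),np.degrees(np.arctan2(m[1],m[0])),np.linalg.norm(m))
print("mouth",plane(T,t((658,183)),.15),plane(S,s((224,54)),.15),tri(T,t((658,183)),S,s((224,54))))
for n,q in(("T",plane(T,t((323,312),(297,405)),.06)),("S",plane(S,s((106,422),(173,492)),.06))):
  d=q[0]-q[1];print("bar",n,q.mean(0),np.degrees(np.arctan2(d[1],d[0])),np.linalg.norm(d))
for n,c,box in(("T",T,(205,195,255,245)),("S",S,(225,230,275,278))):
  f=c["frame"];x0,y0,x1,y1=box;g=f[y0:y1,x0:x1].astype(int)
  m=((g[...,0]-g[...,2])>45).astype(np.uint8)
  cs=max(cv2.findContours(m,0,1)[0],key=cv2.contourArea)
  e=cv2.fitEllipse(cv2.convexHull(cs));u=np.array(e[0])+[x0,y0];print(n,e,u,plane(c,[u],.014),plane(c,[u],.028))
# dark hole / white ring in the top view
for n,c,box in(("T",T,(290,165,330,205)),):
  g=c["frame"][box[1]:box[3],box[0]:box[2]].astype(int);
  m=((g.max(2)-g.min(2)<35)&(g.min(2)>165)).astype(np.uint8)
  print(m.sum());cs=max(cv2.findContours(m,0,1)[0],key=cv2.contourArea);e=cv2.fitEllipse(cs);u=np.array(e[0])+box[:2];print(e,u,plane(c,[u],.15))
E
```

```text
T [ 0.5807 -0.1778  0.012 ] 8.50696210729566 0.20461817647041164
S [ 0.5843 -0.1812  0.012 ] 8.642713729505296 0.2055518372999264
T [ 0.5796 -0.1771  0.018 ] 8.506962107295648 0.2036549791446202
S [ 0.5808 -0.1761  0.018 ] 8.642713729505338 0.20401320313872437
mouth [[ 0.5758 -0.1743  0.15  ]] [[ 0.5809 -0.1745  0.15  ]] (array([ 0.5772, -0.173 ,  0.1523]), np.float64(0.0043330329327756125))
bar T [0.4651 0.0595 0.06  ] -14.209578297638446 0.06759399911261516
bar S [0.4672 0.0642 0.06  ] -14.659210111670827 0.06406185360367193
T ((25.01955795288086, 26.29830551147461), (29.527563095092773, 29.854541778564453), 75.58159637451172) [230.0196 221.2983] [[0.4684 0.0633 0.014 ]] [[0.4672 0.0622 0.028 ]]
S ((23.90130615234375, 22.672372817993164), (36.309871673583984, 39.24470520019531), 107.77218627929688) [248.9013 252.6724] [[0.4734 0.0591 0.014 ]] [[0.467  0.0669 0.028 ]]
585
((18.48708152770996, 16.09996223449707), (26.96283721923828, 30.436006546020508), 98.66484069824219) [308.4871 181.1   ] [[ 0.5761 -0.1723  0.15  ]]
```

```bash
python3 -m inch '[{"slide":[0.03,0.04,0.03],"yaw":0.12},{"slide":[0.06,0.07,0.05],"yaw":0.24},{"slide":[0.1,0.12,0.06],"yaw":0.36},{"slide":[0.13,0.16,0.06],"yaw":0.48},{"slide":[0.15,0.2,0.06],"yaw":0.6},{"slide":[0.17,0.24,0.06],"yaw":0.72},{"slide":[0.19,0.28,0.06],"yaw":0.84},{"slide":[0.2,0.32,0.06],"yaw":0.96},{"slide":[0.21,0.36,0.05],"yaw":1.08},{"slide":[0.22,0.4,0.04],"yaw":1.2},{"slide":[0.23,0.44,0.03],"yaw":1.32},{"slide":[0.24,0.48,0.02],"yaw":1.44},{"slide":[0.246,0.52,0.0],"yaw":1.56},{"slide":[0.246,0.56,-0.02],"yaw":1.68},{"slide":[0.246,0.6,-0.04],"yaw":1.8},{"slide":[0.246,0.63,-0.06],"yaw":1.92},{"slide":[0.246,0.648,-0.08],"yaw":2.04},{"slide":[0.246,0.648,-0.1],"yaw":2.16},{"slide":[0.246,0.648,-0.1],"yaw":2.28},{"slide":[0.246,0.648,-0.1],"yaw":2.4}]' 0 40
python3 - <<'E'
from workcell import *
o=get_obs();print(o["clock"],o["position"],o["ee_rot"],o["joint_pos"],o["ft_force"])
E
```

```text
clock: 1.77
position: [0.4637, 0.0662, 0.1392]
ee_rot: [0.184, 0.983, 0.0, -0.003]
ft_force: [-1.2, 0.2, 0.2]
grip_width: 0.997
grasp_force: 0.0
1.7667 [0.46366209 0.06621704 0.13917248] [ 1.84338846e-01  9.82859429e-01  1.93198586e-04 -2.54855358e-03] [ 0.52481026  0.15439395 -0.80562604  1.94963735  0.12234639  1.09206508
  0.86809429] [-1.24770315  0.18685028  0.16130664]
```

```bash
python3 -m inch '[{"slide":[0,0,0],"yaw":0.12},{"slide":[0,0,-0.03],"yaw":0.13},{"slide":[0,0,-0.06],"yaw":0.13},{"slide":[0,0,-0.08],"yaw":0.13},{"slide":[0,0,-0.09],"yaw":0.13},{"slide":[0,0,-0.096],"yaw":0.13},{"slide":[0,0,-0.098],"yaw":0.13},{"slide":[0,0,-0.098],"yaw":0.13},{"slide":[0,0,-0.098],"yaw":0.13}]' 0 40
python3 - <<'E'
from workcell import *
import cv2
c=camera("scene");a=c["frame"][180:300,190:310,::-1];cv2.imwrite("pics/g1.png",cv2.resize(a,None,fx=4,fy=4,interpolation=2))
E
```

```text
clock: 2.52
position: [0.4668, 0.0631, 0.0453]
ee_rot: [0.126, 0.992, 0.0, 0.001]
ft_force: [-0.7, 0.2, -0.3]
grip_width: 1.004
grasp_force: 0.0
```

View pics/g1.png

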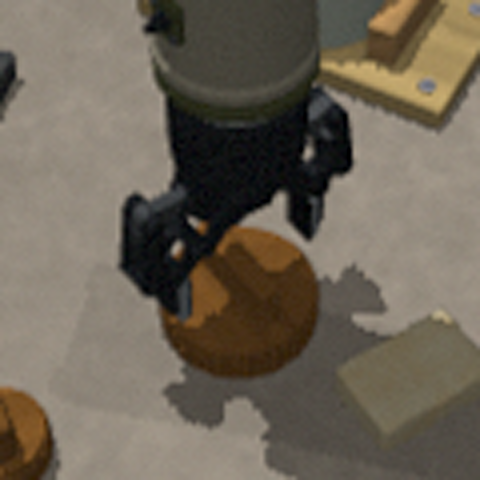

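The open fingers straddle the bar of the large lid, at about (240,260) in the crop. I'll close and lift a little.

```bash
python3 -m inch '[{"slide":[0,0,-0.001]},{"slide":[0,0,-0.001]},{"slide":[0,0,-0.001]},{"slide":[0,0,-0.001]},{"slide":[0,0,-0.001]},{"slide":[0,0,-0.001]},{"slide":[0,0,-0.001]},{"slide":[0,0,-0.001]},{"slide":[0,0,-0.001]},{"slide":[0,0,-0.001]}]' 255 50
```

```text
invalid input
```

```bash
python3 -m inch '[{"slide":[0,0,-0.001],"yaw":0},{"slide":[0,0,-0.001],"yaw":0},{"slide":[0,0,-0.001],"yaw":0},{"slide":[0,0,-0.001],"yaw":0},{"slide":[0,0,-0.001],"yaw":0},{"slide":[0,0,-0.001],"yaw":0},{"slide":[0,0,-0.001],"yaw":0},{"slide":[0,0,-0.001],"yaw":0},{"slide":[0,0,-0.001],"yaw":0},{"slide":[0,0,-0.001],"yaw":0}]' 255 50
```

```text
clock: 3.4
position: [0.4663, 0.0631, 0.0436]
ee_rot: [0.126, 0.992, 0.0, 0.0]
ft_force: [-0.3, -0.6, 4.6]
grip_width: 0.18
grasp_force: 49.4
```

```bash
python3 -m inch '[{"slide":[0,0,0.02],"yaw":0},{"slide":[0,0,0.05],"yaw":0},{"slide":[0,0,0.085],"yaw":0},{"slide":[0,0,0.12],"yaw":0},{"slide":[0.01,-0.02,0.155],"yaw":-0.08},{"slide":[0.02,-0.05,0.18],"yaw":-0.16},{"slide":[0.035,-0.085,0.19],"yaw":-0.24},{"slide":[0.05,-0.12,0.19],"yaw":-0.32},{"slide":[0.07,-0.15,0.19],"yaw":-0.4},{"slide":[0.085,-0.18,0.19],"yaw":-0.48},{"slide":[0.1,-0.21,0.19],"yaw":-0.56},{"slide":[0.113,-0.23,0.19],"yaw":-0.62},{"slide":[0.113,-0.2385,0.19],"yaw":-0.648},{"slide":[0.113,-0.2385,0.19],"yaw":-0.648},{"slide":[0.113,-0.2385,0.19],"yaw":-0.648},{"slide":[0.113,-0.2385,0.19],"yaw":-0.648},{"slide":[0.113,-0.2385,0.19],"yaw":-0.648}]' 255 50
python3 - <<'E'
from workcell import *
from h import *
o=get_obs();print(o["position"],o["ee_rot"])
W=[]
for n,R in(("scene",(215,70,325,210)),("top",(270,145,350,225))):
    c=camera(n);np.save(n+"1.npy",c,allow_pickle=True);x0,y0,x1,y1=R
    a=c["frame"][y0:y1,x0:x1,::-1];cv2.imwrite("pics/x.png",a);W.append(cv2.resize(a,(int(a.shape[1]*560/a.shape[0]*.7),392),interpolation=2));print(W[-1].shape)
cv2.imwrite("pics/h1.png",np.hstack(W))
E
```

```text
clock: 4.82
position: [0.5789, -0.1739, 0.2336]
ee_rot: [0.434, 0.901, 0.0, 0.0]
ft_force: [-0.2, -0.2, -0.8]
grip_width: 0.177
grasp_force: 48.9
[ 0.57890353 -0.1738508   0.23359814] [4.33537636e-01 9.01135451e-01 1.08903763e-04 6.93910861e-05]
(392, 308, 3)
(392, 392, 3)
```

View pics/h1.png

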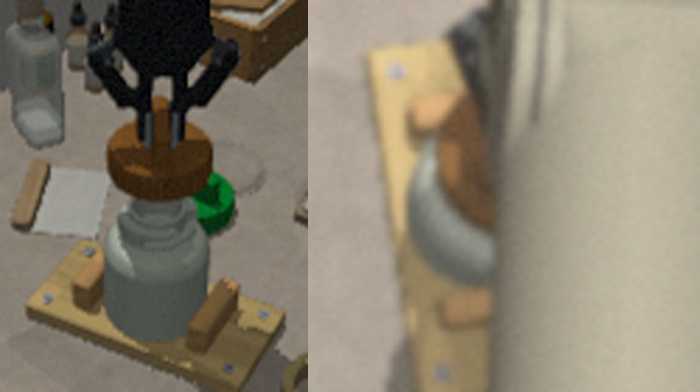

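The scene half shows the lid held level above the jar, with edges at x 107 and 213 against 104 and 209 for the jar. The arm hides most of the top half, leaving only the lid's left arc near (465,150). I'll measure the lid's offset from the jar axis.

Run:
```python
from h import *
from scipy.optimize import least_squares
np.set_printoptions(precision=4,suppress=True)
T=np.load("top1.npy",allow_pickle=True).item();S=np.load("scene1.npy",allow_pickle=True).item()
def mask(c,b,f):
    x0,y0,x1,y1=b;g=c["frame"][y0:y1,x0:x1].astype(int);m=f(g).astype(np.uint8)
    n,l,st,ce=cv2.connectedComponentsWithStats(m);i=1+st[1:,4].argmax();print(st[i]+[x0,y0,0,0,0]);return (l==i)
brown=lambda g:(g[...,0]-g[...,2]>30)&(g[...,0]>1.3*g[...,1])
b=(245,105,300,150);m=mask(S,b,brown)
cols=np.where(m.any(0))[0];low=[(x+b[0],b[1]+np.where(m[:,x])[0].max()+.5) for x in cols[3:-3]]
p=plane(S,low,.190)[:,:2]
r=least_squares(lambda c:np.hypot(*(p-c).T)-.0465,[.58,-.17],loss="soft_l1",f_scale=.001);print("lid S",r.x,np.sqrt(np.mean(r.fun**2)))
b=(296,160,312,200);m=mask(T,b,brown)
pts=[(b[0]+np.where(m[y])[0].min()-.5,y+b[1]) for y in np.where(m.any(1))[0]]
print(pts[::4])
for z in(.218,.190):
  p=plane(T,pts,z)[:,:2]
  r=least_squares(lambda c:np.hypot(*(p-c).T)-.0465,[.58,-.17],loss="soft_l1",f_scale=.001);print("lid T",z,r.x,np.sqrt(np.mean(r.fun**2)))
# jar mouth, scene: jar body silhouette mid ray
S0=np.load("scene0.npy",allow_pickle=True).item()
g=S0["frame"].astype(int)
for y in(160,166,172): print(y,[tuple(g[y,x]) for x in(248,250,252,254,256,286,288,290,292)])
```

```text
[254 105  37  37 837]
lid S [ 0.5833 -0.1796] 0.0012285831736702757
[297 165  10  26 133]
[(np.float64(300.5), np.int64(165)), (np.float64(297.5), np.int64(169)), (np.float64(296.5), np.int64(173)), (np.float64(296.5), np.int64(177)), (np.float64(297.5), np.int64(181)), (np.float64(299.5), np.int64(185)), (np.float64(305.5), np.int64(189))]
lid T 0.218 [ 0.5783 -0.1782] 0.0016363338298530723
lid T 0.19 [ 0.5839 -0.1806] 0.0015657461454281205
160 [(np.int64(107), np.int64(93), np.int64(74)), (np.int64(171), np.int64(133), np.int64(83)), (np.int64(112), np.int64(108), np.int64(92)), (np.int64(120), np.int64(125), np.int64(115)), (np.int64(140), np.int64(147), np.int64(135)), (np.int64(117), np.int64(124), np.int64(115)), (np.int64(91), np.int64(98), np.int64(89)), (np.int64(122), np.int64(114), np.int64(103)), (np.int64(128), np.int64(120), np.int64(107))]
166 [(np.int64(168), np.int64(129), np.int64(81)), (np.int64(157), np.int64(121), np.int64(77)), (np.int64(81), np.int64(77), np.int64(67)), (np.int64(73), np.int64(76), np.int64(67)), (np.int64(86), np.int64(90), np.int64(81)), (np.int64(68), np.int64(72), np.int64(67)), (np.int64(61), np.int64(64), np.int64(58)), (np.int64(129), np.int64(120), np.int64(108)), (np.int64(135), np.int64(127), np.int64(115))]
172 [(np.int64(69), np.int64(52), np.int64(30)), (np.int64(63), np.int64(47), np.int64(30)), (np.int64(69), np.int64(71), np.int64(65)), (np.int64(74), np.int64(78), np.int64(71)), (np.int64(74), np.int64(77), np.int64(70)), (np.int64(66), np.int64(70), np.int64(65)), (np.int64(58), np.int64(63), np.int64(61)), (np.int64(161), np.int64(138), np.int64(89)), (np.int64(153), np.int64(120), np.int64(75))]
```

Run:
```python
import cv2,numpy as np
a=cv2.imread("pics/scene0.png")[132:170,250:292];b=cv2.imread("pics/top0.png")[163:201,289:331]
cv2.imwrite("pics/m.png",np.hstack([cv2.resize(i,(399,361),interpolation=2) for i in(a,b)]))
```

```text
(no output)
```

View pics/m.png

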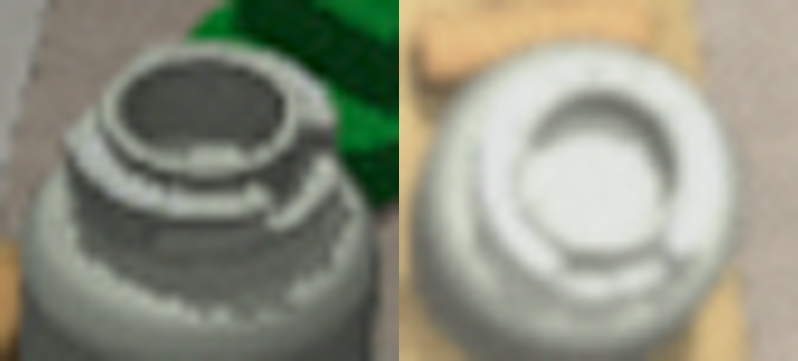

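Left: rim outer ellipse spans x 100–300, y 43–175 (centre ≈(200,108)). Right: the opening spans x 522–680, y 90–258 (centre ≈(601,174)).

Run:
```python
from h import *
np.set_printoptions(precision=4,suppress=True)
T=np.load("top0.npy",allow_pickle=True).item();S=np.load("scene0.npy",allow_pickle=True).item()
s=lambda x,y:[((x+.5)/9.5-.5+250,(y+.5)/9.5-.5+132)]
t=lambda x,y:[((x-399+.5)/9.5-.5+289,(y+.5)/9.5-.5+163)]
us,ut=s(200,107),t(601,174)
print(plane(S,us,.15),plane(T,ut,.15),tri(S,us,T,ut))
print(np.linalg.norm(plane(S,s(100,108),.15)-plane(S,s(300,108),.15)),np.linalg.norm(plane(S,s(200,43),.15)-plane(S,s(200,175),.15)))
```

```text
[[ 0.5817 -0.1755  0.15  ]] [[ 0.5768 -0.1762  0.15  ]] (array([ 0.5785, -0.1749,  0.1514]), np.float64(0.004587902876901869))
0.055239561299002274 0.058010712994990984
```

```bash
python3 -m inch '[{"slide":[-0.003,0.004,0],"yaw":0},{"slide":[-0.003,0.004,-0.015],"yaw":0},{"slide":[-0.003,0.004,-0.028],"yaw":0},{"slide":[-0.003,0.004,-0.034],"yaw":0},{"slide":[-0.003,0.004,-0.038],"yaw":0},{"slide":[-0.003,0.004,-0.041],"yaw":0},{"slide":[-0.003,0.004,-0.043],"yaw":0},{"slide":[-0.003,0.004,-0.043],"yaw":0},{"slide":[-0.003,0.004,-0.043],"yaw":0}]' 255 50
python3 - <<'E'
from workcell import *
import cv2
c=camera("scene");a=c["frame"][95:205,215:325,::-1];cv2.imwrite("pics/l1.png",cv2.resize(a,None,fx=5,fy=5,interpolation=2))
E
```

```text
clock: 5.67
position: [0.5763, -0.1715, 0.1906]
ee_rot: [0.435, 0.9, 0.0, 0.0]
ft_force: [0.1, 0.7, -0.3]
grip_width: 0.179
grasp_force: 48.9
```

View pics/l1.png

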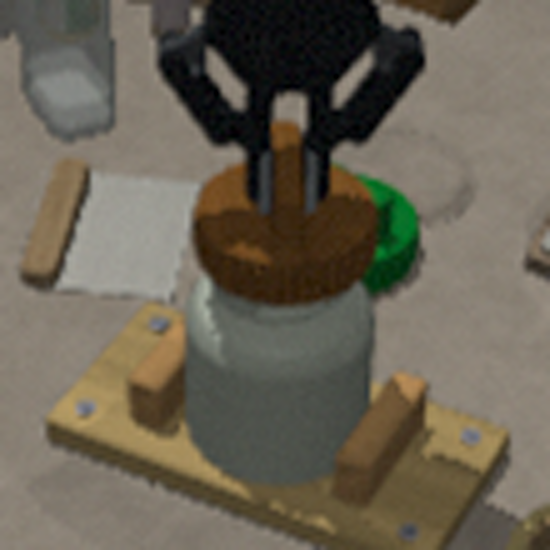

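The lid sits just over the neck with no contact, at x 194–380 against 186–374 for the jar. It may be about 1 mm to the right, so I'll correct that slightly and lower it onto the thread.

```bash
python3 -m inch '[{"slide":[0.001,0.001,0],"yaw":0},{"slide":[0.001,0.001,-0.002],"yaw":0},{"slide":[0.001,0.001,-0.003],"yaw":0},{"slide":[0.001,0.001,-0.004],"yaw":0},{"slide":[0.001,0.001,-0.0045],"yaw":0},{"slide":[0.001,0.001,-0.0045],"yaw":0},{"slide":[0.001,0.001,-0.0045],"yaw":0},{"slide":[0.001,0.001,-0.0045],"yaw":0}]' 255 50
```

```text
clock: 6.38
position: [0.5772, -0.1704, 0.1864]
ee_rot: [0.435, 0.901, 0.0, 0.0]
ft_force: [-2.6, 0.9, 5.3]
grip_width: 0.179
grasp_force: 49.8
```

```bash
python3 -m inch '[{"slide":[0,0,0],"yaw":0},{"slide":[0,0,0],"yaw":0},{"slide":[0,0,0.0005],"yaw":0.1},{"slide":[0,0,0.0005],"yaw":0.2},{"slide":[0,0,0.0005],"yaw":0.3},{"slide":[0,0,0.0005],"yaw":0.4},{"slide":[0,0,0.0005],"yaw":0.5},{"slide":[0,0,0.0005],"yaw":0.6},{"slide":[0,0,0.0005],"yaw":0.7},{"slide":[0,0,0.0005],"yaw":0.8},{"slide":[0,0,0.0005],"yaw":0.9},{"slide":[0,0,0.0005],"yaw":1.0},{"slide":[0,0,0.0005],"yaw":1.047},{"slide":[0,0,0.0005],"yaw":1.047},{"slide":[0,0,0.0005],"yaw":1.047},{"slide":[0,0,-0.001],"yaw":1.047},{"slide":[0,0,-0.002],"yaw":1.047},{"slide":[0,0,-0.003],"yaw":1.047},{"slide":[0,0,-0.003],"yaw":1.047}]' 255 50
```

```text
clock: 7.97
position: [0.5775, -0.1716, 0.1832]
ee_rot: [-0.073, 0.997, -0.001, 0.001]
ft_force: [1.7, -5.1, -0.0]
grip_width: 0.178
grasp_force: 49.2
```

```bash
python3 -m inch '[{"slide":[0,-0.001,0],"yaw":0},{"slide":[0,-0.0015,-0.002],"yaw":0},{"slide":[0,-0.0015,-0.004],"yaw":0},{"slide":[0,-0.0015,-0.006],"yaw":0},{"slide":[0,-0.0015,-0.008],"yaw":0},{"slide":[0,-0.0015,-0.008],"yaw":0},{"slide":[0,-0.0015,-0.008],"yaw":0}]' 255 50
```

```text
clock: 8.55
position: [0.5773, -0.1722, 0.1753]
ee_rot: [-0.073, 0.997, -0.0, 0.0]
ft_force: [0.5, -3.9, 4.6]
grip_width: 0.179
grasp_force: 49.9
```

```bash
python3 -m inch '[{"slide":[-0.001,-0.001,0.0005],"yaw":0},{"slide":[-0.001,-0.0025,0.0005],"yaw":0},{"slide":[-0.0015,-0.0025,0.0005],"yaw":0},{"slide":[-0.0015,-0.0025,0.0005],"yaw":0}]' 255 50
```

```text
clock: 8.88
position: [0.5757, -0.1737, 0.1754]
ee_rot: [-0.074, 0.997, 0.0, 0.0]
ft_force: [1.5, 1.2, 3.3]
grip_width: 0.177
grasp_force: 49.5
```

```bash
python3 -m inch '[{"slide":[0,0.0005,0],"yaw":-0.1},{"slide":[0,0.001,0],"yaw":-0.2},{"slide":[0,0.0015,0],"yaw":-0.3},{"slide":[0.0002,0.002,0],"yaw":-0.4},{"slide":[0.0004,0.0025,0],"yaw":-0.5},{"slide":[0.0006,0.003,-0.0003],"yaw":-0.6},{"slide":[0.0007,0.0034,-0.0009],"yaw":-0.7},{"slide":[0.0007,0.0034,-0.0009],"yaw":-0.7}]' 255 50
```

```text
clock: 9.55
position: [0.5761, -0.1713, 0.1745]
ee_rot: [0.275, 0.961, -0.0, -0.0]
ft_force: [-0.7, -1.8, 4.2]
grip_width: 0.173
grasp_force: 49.8
```

```bash
python3 -m inch '[{"slide":[0.0003,0.0005,-0.0006],"yaw":-0.1},{"slide":[0.0006,0.001,-0.0012],"yaw":-0.2},{"slide":[0.001,0.0014,-0.0018],"yaw":-0.3},{"slide":[0.0014,0.0017,-0.0024],"yaw":-0.4},{"slide":[0.0018,0.0019,-0.003],"yaw":-0.5},{"slide":[0.0022,0.002,-0.0032],"yaw":-0.6},{"slide":[0.0026,0.0021,-0.0032],"yaw":-0.68},{"slide":[0.0026,0.0021,-0.0032],"yaw":-0.68},{"slide":[0.0026,0.0021,-0.0032],"yaw":-0.72},{"slide":[0.0026,0.0021,-0.0032],"yaw":-0.72}]' 255 50
python3 - <<'E'
from workcell import *
o=get_obs();print(o["torque"],o["joint_pos"][6])
E
```

```text
clock: 10.38
position: [0.5796, -0.169, 0.1717]
ee_rot: [0.593, 0.805, 0.0, 0.001]
ft_force: [5.9, -1.4, 3.3]
grip_width: 0.179
grasp_force: 49.8
[-0.22892554 -1.0750081   0.4113298 ] 0.3705032615050871
```

```bash
python3 -m inch '[{"slide":[0,0,0],"yaw":0},{"slide":[0,0,0],"yaw":0},{"slide":[0,0,0],"yaw":0},{"slide":[0,0,0],"yaw":0},{"slide":[0,0,0],"yaw":0},{"slide":[0,0,0],"yaw":0},{"slide":[0,0,0],"yaw":0},{"slide":[0,0,0],"yaw":0},{"slide":[0,0,0.02],"yaw":0},{"slide":[0,0,0.05],"yaw":0},{"slide":[0,0,0.09],"yaw":0},{"slide":[-0.03,0.04,0.1],"yaw":0},{"slide":[-0.06,0.08,0.1],"yaw":0},{"slide":[-0.08,0.12,0.1],"yaw":0},{"slide":[-0.1,0.16,0.1],"yaw":0},{"slide":[-0.1,0.2,0.1],"yaw":0},{"slide":[-0.1,0.22,0.1],"yaw":0},{"slide":[-0.1,0.22,0.1],"yaw":0},{"slide":[-0.1,0.22,0.1],"yaw":0}]' 0 50
python3 - <<'E'
from workcell import *
import cv2,numpy as np
a=camera("scene")["frame"][100:200,215:325,::-1];b=camera("top")["frame"][145:235,265:350,::-1]
cv2.imwrite("pics/f.png",np.hstack([cv2.resize(i,(390,390),interpolation=2) for i in(a,b)]))
E
```

```text
clock: 11.97
position: [0.4785, 0.0534, 0.2717]
ee_rot: [0.592, 0.806, 0.0, 0.001]
ft_force: [0.9, -0.8, -0.1]
grip_width: 0.997
grasp_force: 0.0
```

View pics/f.png

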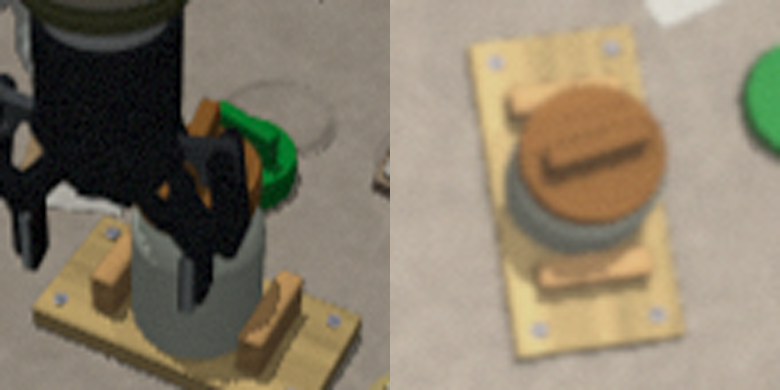

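The top half shows the lid level on the jar at (592,155), with its bar from (545,162) to (645,142), nearly across the board. The gripper is clear, so I'm handing in.

```bash
python3 -c "
from workcell import *
print(hand_in())"
```

```text
the job is handed in; nothing more can be done
None
```

The larger lid is screwed down tight on the jar, its bar about 81° clockwise of the board's long direction; the gripper let go and moved clear, and I handed the job in at about 12 s (no verdict was returned).

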